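# Close the gap in the board jig

### The job

Take the red-capped spacer out of the gap in the assembly jig and stand it upright in its own red storage slot. Slide the loose dark board flush against the fixed board, long edge tight along the metal fence, until you feel it butt home: firm but not rammed. Leave everything else where it is.

Things in the scene. Friction and masses are not known exactly. Their poses are not given: they have to be found in the camera images.
- jig: Fixed assembly jig on the bench: white base 140 (x) x 400 (y) x 12 mm high. Along its +x edge a straight aluminium fence, 18 mm wide, 18 mm high above the base, its inner face at x = +52 mm. At the +y end the fixed board lies against the fence, from y = +80 to +190 mm. Origin: centre of the base's underside
- jig_corner (a point): Inside corner of the jig, at base-top height (12 mm over the bench), where the fence's inner face (facing the jig's -x) meets the fixed board's end face (facing the jig's -y). Axes as the jig's
- fixed_board: The dark fixed board of the jig (part of it), 64 x 110 x 22 mm. Two 6 mm high screw heads stand on top at its y = +25 and +43 mm. Origin: centre of its underside, on the jig base
- board: Loose dark board, 64 (x) x 160 (y) x 22 mm high, 0.2 to 0.4 kg, lying flat on the jig base. Origin: centre of the underside; its +y end must butt against the fixed board's end face and its +x long edge against the fence
- board_a (a point): Lower corner of the loose board at its +x,+y: it belongs at jig_corner
- board_b (a point): Lower corner of the loose board at its -x,+y (mating end, side away from the fence)
- board_c (a point): Lower corner of the loose board at its +x,-y (outer end, fence side)
- spacer_red: Spacer block standing in the gap between the two boards, its 24 mm thickness across the gap, its top rising 44 mm above the boards: 80 x 24 mm, 66 mm tall, pale wood below with a 22 mm high red cap on top; 0.1 kg or so. Origin: centre of the underside; x along the 80 mm length, z up
- slot_red: Open-topped storage slot (small fixed tray) in red plastic, outside 100 x 44 mm, 22 mm high, 5 mm walls and floor, so inside 90 x 34 mm, long side along its x. Origin: centre of its underside on the bench. It is empty: the red-capped spacer belongs here, either way round
- slot_blue: Open-topped storage slot (small fixed tray) in blue plastic, outside 100 x 44 mm, 22 mm high, 5 mm walls and floor, so inside 90 x 34 mm, long side along its x. Origin: centre of its underside on the bench. Empty, belongs to the blue spacer: leave it so
- slot_yellow: Open-topped storage slot (small fixed tray) in yellow plastic, outside 100 x 44 mm, 22 mm high, 5 mm walls and floor, so inside 90 x 34 mm, long side along its x. Origin: centre of its underside on the bench. It holds the yellow-capped spacer
- spacer_blue: Bystander standing on the bench. Spacer block: 80 x 24 mm, 66 mm tall, pale wood below with a 22 mm high blue cap on top; 0.1 kg or so. Origin: centre of the underside; x along the 80 mm length, z up
- spacer_yellow: Bystander standing in the yellow slot. Spacer block: 80 x 24 mm, 66 mm tall, pale wood below with a 22 mm high yellow cap on top; 0.1 kg or so. Origin: centre of the underside; x along the 80 mm length, z up
- glue: Bystander: white glue bottle with orange cap, 56 mm across, 150 mm tall, standing. Origin: centre of the underside
- tape: Bystander: roll of yellow tape lying flat, 96 mm across, 24 mm high. Origin: centre of the underside
- screwdriver: Bystander: screwdriver with red handle, 190 mm long, lying along its x
Things that resemble listed ones, but are neither listed nor needed, are in the scene too. Of the things shaped like the board, the dark wooden one is meant.

How it is judged:
By the outcome, as a careful person would: the job done as asked, in the order asked, and still so for the second after the job is handed in, with the robot touching nothing.
It also fails if it takes over 72 s, if anything falls off the work surface, if the arm or the gripper's body presses on something with over 40 N, if the wrist force passes 120 N, or if a joint passes its speed limit or range.

### The arm

A 6-joint arm with a two-finger parallel gripper is mounted at the origin on the work surface. World frame = base frame: x ahead of the robot, y to its left, z up, the work surface at z = 0. Lengths are in m, angles in degrees, forces in N, time in s.
With the tool pointing down it reaches from about 0.275 to 0.775 m from the base axis. Payload 14.6 kg.
Tool frame: the origin (TCP) lies between the finger pads; the fingertips stand 8 mm ahead of it and the grasp point (between the pads) lies 11 mm behind it; z points along the fingers, y is the line along which they close (so a half turn about z gives the same grasp; the last joint's range is limited). The gripper opens to 85 mm and grips with 20 to 120 N. Pads are 22 mm wide; open, the fingers measure 114 mm over their backs; the gripper's body (76 mm by 85 mm) begins 54 mm behind the grasp point. The pads swing forward as they close: fully open they stand 13 mm farther back than shut.
Start: joints at [-8.898, 15.075, -2.767, 72.158, 0, 81.102], TCP at [0.525, -0, 0.239] pointing down, gripper open.
Joint ranges: [-151.79, 151.79], [-50.71, 97.33], [-67.44, 78.34], [-121.81, 120.89], [-77.56, 73.72], [-180, 180]. Speed limits (degrees/s): [108.29, 108.29, 147.25, 159.86, 180, 180].

### API

Orientations are given as a 3x3 rotation matrix whose columns are the frame's x, y, z axes.
In Python, from station import robot gives the robot as it stands.
- The arm moves only by the tool send_rows, never from a script. Its argument "commands" is one flat list of numbers, 5 for each row, row after row: the shift along the tool's x, y, z in m, then the turn about the tool's z in degrees, then the opening, from -1 (shut) to 1 (fully open). In form: [dx, dy, dz, turn, fingers, dx, dy, dz, turn, fingers, ...]. A call has 1 to 20 rows; each row is the pose to reach, as a shift and turn from the pose commanded when the call began, along the tool's axes at that moment; what a row does not reach only later rows make up. A row lasts 1/10 s, in which the tool goes at most 50 mm and 8.59 degrees, less where a joint would pass 70% of its speed; a pose out of reach is approached as far as the arm can. A call with a gripper value outside its range is refused whole. The fingers move at their own pace and stop on an object; "grip_force" is the grip in N (left out, the last holds). Time passes only in rows, so rows that repeat a pose let the fingers close. It gives the time, the measured TCP pose, the force, the opening and the grip force at its end, in the units of the state.
- robot.get_obs(): the state, without advancing time (a new reading comes with each control period).
- robot.capture(name): name is "scene" or "side" or "wrist"; returns a dict with "frame" (384x512x3 uint8, red, green, blue), "intrinsics" (3x3 intrinsics, pixels), "R" (3x3) and "t" (3): a world point X has camera coordinates R X + t; the wrist camera has in their place "tool_from_camera" (4x4, takes a point from camera to tool coordinates, whose origin is the TCP and whose axes are the flange's). Camera axes: x right, y down, z forward; pixel columns grow to the right and rows downward; lengths in m; the calibration is good to about 2 mm. A picture is of the moment at which its call begins: read the wrist's pose just before it. There is no depth.
- robot.close_job(): hands the job in; it is judged then, once.
The state is a dict: "clock": time; "q": joint angles; "joint_vel": joint speeds; "joint_efforts": joint torques, N m; "tool_pos": TCP position; "tool_rot": TCP orientation; "wrist_force": force on the tool from outside, world axes, zero at the start; "torque": the same for the moment, N m; "opening": opening from 0.0 (shut) to 1.0 (fully open); "finger_force": force on a finger pad.
Only numpy, scipy, OpenCV 4.12 (cv2) and the standard library are available. Lean on these libraries where they do the work, as an engineer would, in place of code of your own. Each camera call takes 0.05 s, during which the arm holds its last target. There are 200 camera calls.

## Working session

There is one attempt and no reset: what is moved stays moved. The work goes in short steps, Python scripts to look and compute and a tool call to move; the robot and the scene stay as the last step left them, time stands still between calls to the robot, and variables do not carry over. Pictures are saved under pics/ and viewed, at most 10 in all, crops included, and the job is handed in when it is done.

Besides the shell and the picture viewer there is one more tool, called after "Emit:" as name(argument=value, ...) on one line, values as JSON. send_rows: Moves the arm, as the interface text tells. Its arguments: {"type":"object","properties":{"commands":{"type":"array","items":{"type":"number"}},"grip_force":{"type":"number"}},"required":["commands"]}

```bash
mkdir -p pics; cat > h.py <<'E'
import numpy as np, cv2
from station import robot
def snap(n,f):
    o=robot.get_obs(); c=robot.capture(n)
    cv2.imwrite('pics/'+f+'.png',c['frame'][:,:,::-1])
    K=np.array(c['intrinsics'])
    if n=='wrist':
        T=np.array(c['tool_from_camera']); Rt=np.array(o['tool_rot']); 
        Rwc=Rt@T[:3,:3]; C=Rt@T[:3,3]+np.array(o['tool_pos'])
    else:
        R=np.array(c['R']); Rwc=R.T; C=-R.T@np.array(c['t'])
    np.savez('pics/'+f+'.npz',K=K,R=Rwc,C=C,f=c['frame'])
def load(f):
    return np.load('pics/'+f+'.npz')
def ray(d,p):
    v=d['R']@np.linalg.inv(d['K'])@np.array([p[0],p[1],1.]); return d['C'],v/np.linalg.norm(v)
def plane(d,p,z):
    C,v=ray(d,p); return C+v*(z-C[2])/v[2]
def tri(obs):
    A=np.zeros((3,3));b=np.zeros(3)
    for d,p in obs:
        C,v=ray(d,p);M=np.eye(3)-np.outer(v,v);A+=M;b+=M@C
    X=np.linalg.solve(A,b); return X,[np.linalg.norm((np.eye(3)-np.outer(ray(d,p)[1],ray(d,p)[1]))@(X-d['C'])) for d,p in obs]
def proj(d,X):
    c=d['R'].T@(np.array(X)-d['C']);u=d['K']@c;return u[:2]/u[2]
E
python3 - <<'E'
from h import *
for n in ['scene','side','wrist']:
    snap(n,n+'0'); d=load(n+'0'); print(n,d['C'],d['R'][:,2],d['K'][0,0])
a=np.hstack([cv2.imread(f'pics/{n}0.png') for n in ['scene','side']])
o=robot.get_obs();print(o['tool_rot'],o['clock'],o['wrist_force'])
E
```

```text
scene [1.16080346 0.91565712 0.76206255] [-0.46935586 -0.71189929 -0.5224026 ] 431.6197039508743
side [ 0.01854433 -0.74115732  0.58346683] [ 0.48486107  0.69626686 -0.52926572] 364.53524611190755
wrist [0.52421825 0.07906392 0.37269975] [ 1.41643830e-04 -3.10419885e-01 -9.50599535e-01] 339.44984217502576
[[ 6.20268662e-05  9.99999652e-01 -8.31457530e-04]
 [ 9.99999988e-01 -6.19109397e-05  1.39450597e-04]
 [ 1.39399072e-04 -8.31466170e-04 -9.99999645e-01]] 0.15 [ 0.0333579  -0.05242044 -0.14541815]
```

View pics/scene0.png

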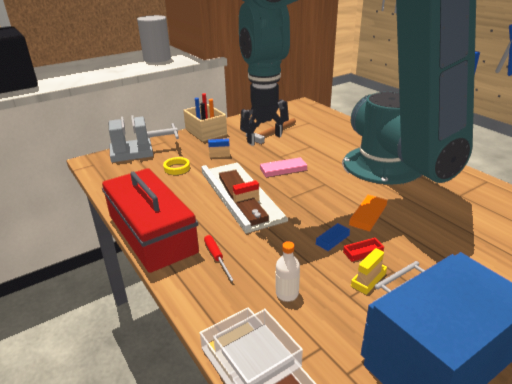

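View pics/side0.png

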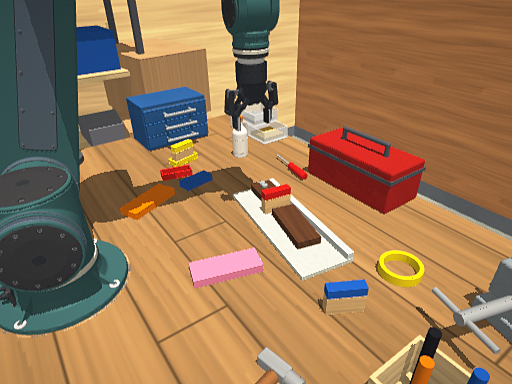

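View pics/wrist0.png

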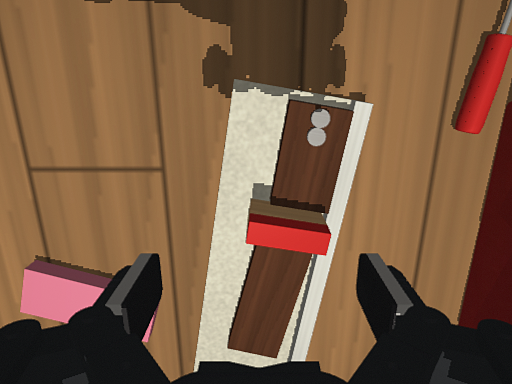

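The wrist view shows the jig with the fixed board (two screw heads at 318,128), the red-capped spacer (288,235) and the loose dark board (270,300).

Lookalikes:
- Red: toolbox (scene 150,215), screwdriver handle (scene 212,247) and red slot (scene 363,250; side 176,172). The red cap is at scene 245,188.
- Board-shaped: pink (scene 284,167), orange (scene 368,212) and blue slot (scene 333,237). The dark board is at scene 235,180.

I choose the cap at scene 245,188, the dark board in the jig, and the slot at scene 363,250.

```bash
cat >> h.py <<'E'
def quad(d,mask,seed,up=4):
    """corners of the mask blob holding the seed pixel"""
    n,l,s,c=cv2.connectedComponentsWithStats(mask.astype(np.uint8))
    lab=l[seed[1],seed[0]]
    m=(l==lab).astype(np.uint8)
    k=max(cv2.findContours(m,cv2.RETR_EXTERNAL,cv2.CHAIN_APPROX_NONE)[0],key=cv2.contourArea)
    for e in np.linspace(1,12,45):
        a=cv2.approxPolyDP(cv2.convexHull(k),e,True)
        if len(a)<=up: break
    return a[:,0].astype(float), s[lab], c[lab], m
E
python3 - <<'E'
from h import *
w=load('wrist0');s=load('scene0');i=load('side0')
f=w['f'].astype(int)
for p in [(288,240),(288,222),(270,300),(300,150),(220,200),(330,200),(318,118)]: print(p,f[p[1],p[0]])
red=(f[:,:,0]>180)&(f[:,:,1]<70)&(f[:,:,2]<70)
q,st,c,m=quad(w,red,(288,240)); print('cap',q.tolist(),st)
for z in (.078,): 
  P=np.array([plane(w,p,z) for p in q]); print(P[:,:2].round(4).tolist(), np.linalg.norm(P-np.roll(P,-1,0),axis=1).round(4), P.mean(0).round(4))
dark=(f.sum(2)<260)&(f[:,:,0]>60)&(f[:,:,0]-f[:,:,2]>20)
for sd in [(270,300),(300,150)]:
  q,st,c,m=quad(w,dark,sd); print('board',q.tolist(),st)
  P=np.array([plane(w,p,.034) for p in q]); print(P[:,:2].round(4).tolist(), np.linalg.norm(P-np.roll(P,-1,0),axis=1).round(4))
for n,d,sd in [('scene',s,(363,250)),('side',i,(176,172))]:
  g=d['f'].astype(int); r=(g[:,:,0]>90)&(g[:,:,1]<70)&(g[:,:,2]<70)
  x0,y0=sd
  ys,xs=np.nonzero(r[y0-25:y0+25,x0-35:x0+35]); sd=(xs[0]+x0-35,ys[0]+y0-25)
  sub=r[y0-20:y0+20,x0-30:x0+30]
  n_,l,stt,cc=cv2.connectedComponentsWithStats(r.astype(np.uint8)); print(n,stt[l[sd[1],sd[0]]],cc[l[sd[1],sd[0]]], 'plane .011', plane(d,cc[l[sd[1],sd[0]]],.011).round(4))
crops=[w['f'][170:384,180:380],s['f'][140:290,200:400],i['f'][140:290,120:320]]
crops=[cv2.resize(c,(400,430 if k==0 else 300),interpolation=cv2.INTER_NEAREST) for k,c in enumerate(crops)]
out=np.zeros((600,800,3),np.uint8);out[:300,:400]=crops[1];out[300:,:400]=crops[2];out[:430,400:]=crops[0]
cv2.imwrite('pics/crop0.png',out[:,:,::-1])
E
```

```text
(288, 240) [215  51  48]
(288, 222) [90 19 19]
(270, 300) [81 48 32]
(300, 150) [89 54 35]
(220, 200) [219 214 188]
(330, 200) [71 38 20]
(318, 118) [170 166 160]
cap [[249.0, 222.0], [330.0, 234.0], [325.0, 254.0], [247.0, 243.0]] [ 246  222   85   33 1774]
[[0.5151, -0.0492], [0.5923, -0.0616], [0.5888, -0.083], [0.513, -0.0712]] [0.0781 0.0217 0.0767 0.0221] [ 0.5523 -0.0662  0.078 ]
board [[254.0, 245.0], [311.0, 253.0], [276.0, 357.0], [228.0, 347.0]] [ 228  245   84  113 5778]
[[0.5191, -0.0961], [0.5827, -0.1059], [0.5461, -0.2517], [0.4865, -0.2363]] [0.0644 0.1503 0.0616 0.144 ]
board [[290.0, 101.0], [353.0, 112.0], [327.0, 213.0], [272.0, 195.0]] [ 272  101   82  113 5413]
[[0.5544, 0.0587], [0.6162, 0.0484], [0.5976, -0.0578], [0.5382, -0.0374]] [0.0627 0.1078 0.0627 0.0975]
scene [328 224   2   2   2] [328.5 224.5] plane .011 [0.4207 0.1732 0.011 ]
side [160 165  32  17 343] [175.45189504 172.50437318] plane .011 [0.4196 0.3096 0.011 ]
```

View pics/crop0.png

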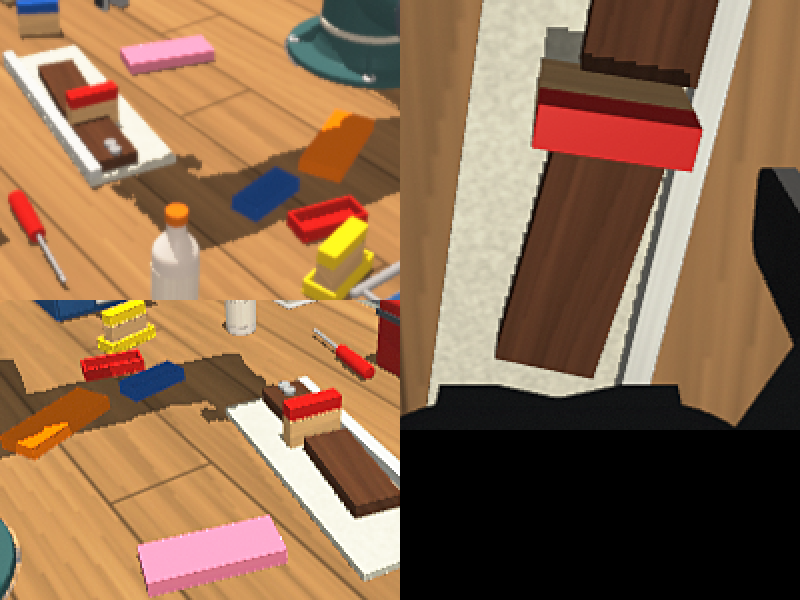

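The crop confirms the choice. The red-capped spacer stands between the dark boards, the loose board is skewed about 4° off the fence at its outer end, and the red slot is empty. Next I look at the slot from above.

Emit:
send_rows(commands=[0.05, -0.02, 0, 0, 1, 0.1, -0.04, 0, 0, 1, 0.15, -0.06, 0, 0, 1, 0.2, -0.08, 0, 0, 1, 0.24, -0.1, 0, 0, 1, 0.27, -0.1, 0, 0, 1, 0.27, -0.1, 0, 0, 1, 0.27, -0.1, 0, 0, 1, 0.27, -0.1, 0, 0, 1, 0.27, -0.1, 0, 0, 1])

```text
clock: 1.15
tool_pos: [0.4253, 0.269, 0.2392]
tool_rot: [[0.002, 1.0, -0.0], [1.0, -0.002, -0.0], [-0.0, -0.0, -1.0]]
wrist_force: [0.1, -0.1, -0.5]
opening: 1.0
finger_force: 0.0
```

```bash
python3 - <<'E'
from h import *
snap('wrist','wslot'); snap('scene','scene1'); snap('side','side1')
w=load('wslot')
o=robot.get_obs();print(o['clock'],o['tool_pos'],o['q'])
print([proj(w,(.42,.31,.022)).round()])
E
```

```text
1.3 [0.42531351 0.26928846 0.23932923] [ 2.30579877e+01  1.29468677e+01 -5.70325217e+00  7.13469305e+01
 -9.60634185e-04  1.13138018e+02]
[array([254., 118.])]
```

View pics/wslot.png

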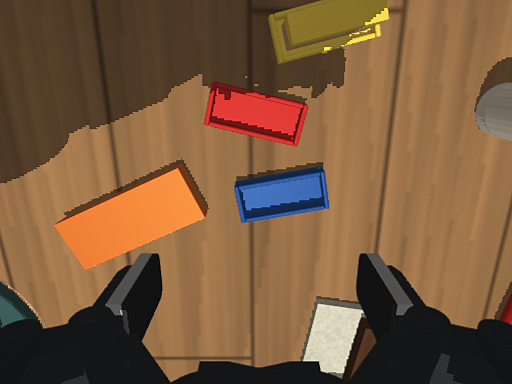

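The wrist view shows the empty red slot at (256,113), the blue slot at (282,193), yellow at the top, and the orange block at left.

```bash
python3 - <<'E'
from h import *
w=load('wslot');s=load('scene1');i=load('side1');w0=load('wrist0')
def red(d,lo=60):
    g=d['f'].astype(int); return (g[:,:,0]>lo)&(g[:,:,1]<g[:,:,0]*.42)&(g[:,:,2]<g[:,:,0]*.42)
q,st,c,m=quad(w,red(w),(255,115)); print(q.tolist(),st)
P=np.array([plane(w,p,.022) for p in q])
print('slot',P[:,:2].round(4).tolist(),np.linalg.norm(P-np.roll(P,-1,0),axis=1).round(4),P.mean(0).round(4))
e=P-np.roll(P,-1,0);print('ang',np.degrees(np.arctan2(e[:,1],e[:,0])).round(1))
# rim corners: nearest hull vertices of scene/side outlines to prediction
for n,d in (('sc',s),('si',i)):
    pr=[proj(d,p) for p in P]; cen=np.mean(pr,0).astype(int)
    r=red(d,80); n_,l,stt,cc=cv2.connectedComponentsWithStats(cv2.dilate(r.astype(np.uint8),np.ones((3,3))))
    lab=np.bincount(l[cen[1]-12:cen[1]+12,cen[0]-15:cen[0]+15].ravel(),minlength=n_);lab[0]=0
    mm=((l==lab.argmax())&r).astype(np.uint8);hull=cv2.convexHull(np.argwhere(mm)[:,::-1].astype(np.int32))[:,0]
    print(n,stt[lab.argmax()])
    for p,X in zip(pr,P):
        h=hull[np.linalg.norm(hull-p,axis=1).argmin()].astype(float); qq=q[[np.allclose(X,y) for y in P].index(True)]
        T,res=tri([(w,qq),(d,h)]); print('  ',p.round(1),h,'tri',T.round(4),np.round(res,4))
# spacer cap top
qc=[[249,222],[330,234],[325,254],[247,243]]
for n,d,sd in (('sc',load('scene0'),(245,188)),('si',load('side0'),(275,192))):
    r=red(d,80); q2,st2,c2,m2=quad(d,r,sd,6); hull=cv2.convexHull(np.argwhere(m2>0)[:,::-1].astype(np.int32))[:,0]
    for p in qc:
        X=plane(w0,p,.078);pp=proj(d,X);h=hull[np.linalg.norm(hull-pp,axis=1).argmin()].astype(float)
        T,res=tri([(w0,p),(d,h)]); print(n,pp.round(1),h,T.round(4),np.round(res,4))
E
```

```text
[[211.0, 83.0], [306.0, 104.0], [297.0, 144.0], [204.0, 124.0]] [ 204   81  104   65 4334]
slot [[0.3778, 0.3441], [0.4724, 0.324], [0.4647, 0.2834], [0.3689, 0.3041]] [0.0967 0.0412 0.0981 0.041 ] [0.4209 0.3139 0.022 ]
ang [ 168.    79.3  -12.2 -102.6]
sc [342 237  43  26 682]
   [383.9 246.2] [383. 246.] tri [0.3785 0.3433 0.0223] [0.0011 0.0011]
   [353.  255.4] [351. 260.] tri [0.4749 0.3223 0.0062] [0.0007 0.0007]
   [344.3 246.4] [344. 246.] tri [0.4649 0.2832 0.023 ] [0.0005 0.0005]
   [374.9 237.5] [375. 238.] tri [0.3685 0.304  0.0202] [0.0002 0.0002]
si [159 163  34  19 446]
   [159.2 169.3] [160. 170.] tri [0.3786 0.3436 0.0193] [0.0013 0.0013]
   [187.3 163.8] [188. 164.] tri [0.4735 0.3235 0.0207] [0.001 0.001]
   [190.7 168.7] [191. 169.] tri [0.4652 0.2831 0.0207] [0.0004 0.0004]
   [161.4 174.6] [160. 172.] tri [0.3684 0.3059 0.031 ] [0.002 0.002]
sc [258.9 183.3] [258. 183.] [ 0.5161 -0.0502  0.0784] [0.0015 0.0015]
sc [235.8 189.1] [233. 191.] [ 0.5962 -0.0684  0.0679] [0.0024 0.0024]
sc [233.1 185.9] [233. 185.] [ 0.5887 -0.0821  0.081 ] [0.0009 0.0009]
sc [255.5 180.2] [255. 180.] [ 0.5136 -0.0718  0.0784] [0.0009 0.0009]
si [260.7 190. ] [261. 191.] [ 0.515  -0.0504  0.0754] [0. 0.]
si [285.7 183.3] [286. 184.] [ 0.5927 -0.0625  0.076 ] [0. 0.]
si [289.6 186.7] [290. 187.] [ 0.5893 -0.0836  0.0772] [0.0003 0.0003]
si [264.9 193.6] [261. 196.] [ 0.5078 -0.0701  0.0736] [0.0059 0.0059]
```

The slot centre is (0.421, 0.314), its axis at -12.1° and its rim triangulated at about 21 mm. The spacer is at (0.5525, -0.0665), axis at -9.1° and top at about 77 mm. All are plausible, so I go above the spacer.

Emit:
send_rows(commands=[-0.04, 0.015, 0, -8, 1, -0.08, 0.03, 0, -16, 1, -0.12, 0.045, 0, -24, 1, -0.16, 0.06, 0, -32, 1, -0.2, 0.075, 0, -40, 1, -0.24, 0.09, 0, -48, 1, -0.28, 0.105, 0, -56, 1, -0.31, 0.12, 0.02, -64, 1, -0.336, 0.127, 0.04, -72, 1, -0.336, 0.127, 0.06, -80, 1, -0.336, 0.127, 0.07, -80.7, 1, -0.336, 0.127, 0.07, -80.7, 1, -0.336, 0.127, 0.07, -80.7, 1, -0.336, 0.127, 0.07, -80.7, 1])

```text
clock: 2.7
tool_pos: [0.5524, -0.0657, 0.1704]
tool_rot: [[-0.987, 0.163, 0.002], [0.163, 0.987, -0.0], [-0.002, -0.0, -1.0]]
wrist_force: [0.6, -0.7, -0.4]
opening: 0.996
finger_force: 0.0
```

```bash
python3 - <<'E'
from h import *
snap('wrist','wsp'); w=load('wsp'); o=robot.get_obs()
print(o['tool_pos'],np.round(o['tool_rot'],3).tolist(),o['q'])
f=w['f'].astype(int)
red=(f[:,:,0]>180)&(f[:,:,1]<80)&(f[:,:,2]<80)
c=proj(w,(.5525,-.0665,.078)).astype(int);print(c)
q,st,cc,m=quad(w,red,tuple(c));print(q.tolist(),st)
P=np.array([plane(w,p,.078) for p in q]);e=P-np.roll(P,-1,0)
print(P.round(4).tolist(),np.linalg.norm(e,axis=1).round(4),P.mean(0),np.degrees(np.arctan2(e[:,1],e[:,0])).round(1))
E
```

```text
[ 0.55238305 -0.06573556  0.17028528] [[-0.987, 0.163, 0.002], [0.163, 0.987, -0.0], [-0.002, -0.0, -1.0]] [-1.51806678e+01  1.97288148e+01 -6.81909572e+00  6.33632502e+01
  1.50206320e-03 -5.82681917e+00]
[258 198]
[[511.0, 0.0], [511.0, 383.0], [0.0, 383.0], [0.0, 0.0]] [     0      0    512    384 194371]
[[0.4538, 0.1012, 0.078], [0.7545, 0.1209, 0.078], [0.6835, -0.314, 0.078], [0.4048, -0.1975, 0.078]] [0.3014 0.4406 0.3021 0.3026] [ 0.57413748 -0.07235826  0.078     ] [-176.3   80.7  -22.7  -99.3]
```

View pics/wsp.png

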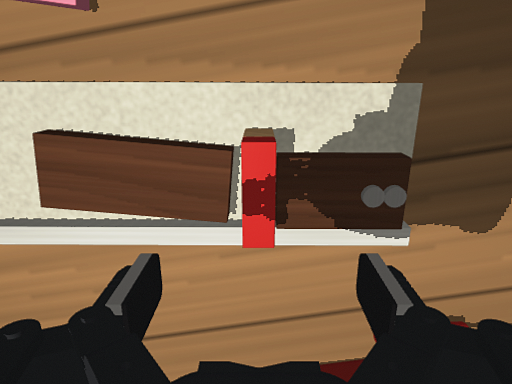

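The wrist view shows the cap centred at (258,193) and aligned with the fingers. The fixed board is at right (screws at 372,196 and 395,196), the loose board is at left, and the fence is at row 235.

```bash
python3 - <<'E'
from h import *
w=load('wsp')
for p,z in [((242,138),.078),((275,138),.078),((275,248),.078),((242,248),.078),((33,137),.034),((233,151),.034),((229,222),.034),((40,207),.034),((277,229),.034),((404,229),.034),((120,227),.03),((380,235),.03),((275,154),.034)]: print(p,plane(w,p,z).round(4))
f=w['f'].astype(int)
for x in (60,120,180,350): print(x,[(y,f[y,x].sum()) for y in range(200,250,2)])
E
```

```text
(242, 138) [ 0.5086 -0.0705  0.078 ]
(275, 138) [ 0.5122 -0.0487  0.078 ]
(275, 248) [ 0.5932 -0.0608  0.078 ]
(242, 248) [ 0.5893 -0.085   0.078 ]
(33, 137) [ 0.4879 -0.2381  0.034 ]
(233, 151) [ 0.5248 -0.0829  0.034 ]
(229, 222) [ 0.5854 -0.0978  0.034 ]
(40, 207) [ 0.5458 -0.2541  0.034 ]
(277, 229) [ 0.5987 -0.0578  0.034 ]
(404, 229) [0.6165 0.0512 0.034 ]
(120, 227) [ 0.5763 -0.1942  0.03  ]
(380, 235) [0.6211 0.0316 0.03  ]
(275, 154) [ 0.5327 -0.0498  0.034 ]
60 [(200, np.int64(184)), (202, np.int64(180)), (204, np.int64(196)), (206, np.int64(194)), (208, np.int64(228)), (210, np.int64(626)), (212, np.int64(632)), (214, np.int64(636)), (216, np.int64(636)), (218, np.int64(707)), (220, np.int64(266)), (222, np.int64(280)), (224, np.int64(282)), (226, np.int64(359)), (228, np.int64(661)), (230, np.int64(639)), (232, np.int64(657)), (234, np.int64(650)), (236, np.int64(640)), (238, np.int64(655)), (240, np.int64(672)), (242, np.int64(654)), (244, np.int64(486)), (246, np.int64(362)), (248, np.int64(363))]
120 [(200, np.int64(184)), (202, np.int64(200)), (204, np.int64(192)), (2
[... 877 characters left out ...]
76)), (236, np.int64(660)), (238, np.int64(661)), (240, np.int64(665)), (242, np.int64(674)), (244, np.int64(693)), (246, np.int64(348)), (248, np.int64(371))]
350 [(200, np.int64(91)), (202, np.int64(91)), (204, np.int64(91)), (206, np.int64(97)), (208, np.int64(100)), (210, np.int64(97)), (212, np.int64(97)), (214, np.int64(84)), (216, np.int64(89)), (218, np.int64(80)), (220, np.int64(98)), (222, np.int64(83)), (224, np.int64(91)), (226, np.int64(88)), (228, np.int64(43)), (230, np.int64(265)), (232, np.int64(655)), (234, np.int64(648)), (236, np.int64(638)), (238, np.int64(645)), (240, np.int64(665)), (242, np.int64(661)), (244, np.int64(681)), (246, np.int64(380)), (248, np.int64(381))]
```

Emit:
send_rows(commands=[0, 0, 0.04, 0, 1, 0, 0, 0.08, 0, 1, 0, 0, 0.11, 0, 1, 0, 0, 0.12, 0, 1, 0, 0, 0.12, 0, 0, 0, 0, 0.12, 0, -0.6, 0, 0, 0.12, 0, -1, 0, 0, 0.12, 0, -1, 0, 0, 0.12, 0, -1, 0, 0, 0.12, 0, -1, 0, 0, 0.12, 0, -1, 0, 0, 0.12, 0, -1, 0, 0, 0.12, 0, -1, 0, 0, 0.12, 0, -1], grip_force=40)

```text
clock: 4.15
tool_pos: [0.5527, -0.0662, 0.0504]
tool_rot: [[-0.987, 0.162, 0.002], [0.162, 0.987, -0.001], [-0.002, -0.0, -1.0]]
wrist_force: [-0.8, 0.4, 8.2]
opening: 0.276
finger_force: 39.7
```

Gripped: the opening of 23.5 mm matches the 24 mm thickness. Now I lift and carry.

Emit:
send_rows(commands=[0, 0, -0.02, 0, -1, 0, 0, -0.05, 0, -1, 0, 0, -0.08, 0, -1, 0, 0, -0.11, 0, -1, 0.01, 0.03, -0.12, 0, -1, 0.03, 0.07, -0.12, 0, -1, 0.05, 0.11, -0.12, 1, -1, 0.08, 0.15, -0.12, 2, -1, 0.1, 0.19, -0.12, 2.8, -1, 0.12, 0.23, -0.12, 2.8, -1, 0.14, 0.27, -0.12, 2.8, -1, 0.16, 0.31, -0.12, 2.8, -1, 0.18, 0.34, -0.12, 2.8, -1, 0.19, 0.354, -0.11, 2.8, -1, 0.19, 0.354, -0.09, 2.8, -1, 0.19, 0.354, -0.06, 2.8, -1, 0.19, 0.354, -0.03, 2.8, -1, 0.19, 0.354, -0.03, 2.8, -1, 0.19, 0.354, -0.03, 2.8, -1])

```text
clock: 6.05
tool_pos: [0.4218, 0.3141, 0.0801]
tool_rot: [[-0.978, 0.21, -0.0], [0.21, 0.978, -0.0], [0.0, -0.0, -1.0]]
wrist_force: [0.5, 0.4, -0.1]
opening: 0.28
finger_force: 39.5
```

```bash
python3 - <<'E'
from h import *
for n in ('wrist','side','scene'): snap(n,n+'h')
o=robot.get_obs();print(o['tool_pos'],np.round(o['tool_rot'],3).tolist(),o['opening'],o['wrist_force'])
w=load('wristh')['f'];s=load('sideh')['f'][120:210,110:250];c=load('sceneh')['f'][180:300,310:450]
out=np.zeros((384,800,3),np.uint8);out[:,:512]=w;out[:180,520:800]=cv2.resize(s,(280,180));out[184:384,530:763]=cv2.resize(c,(233,200))
cv2.imwrite('pics/hov.png',out[:,:,::-1])
E
```

```text
[0.42260238 0.31444545 0.08088839] [[-0.978, 0.21, 0.002], [0.21, 0.978, 0.001], [-0.002, 0.002, -1.0]] 0.27364043659587267 [-0.51478696  0.59034855 -0.03471749]
```

View pics/hov.png

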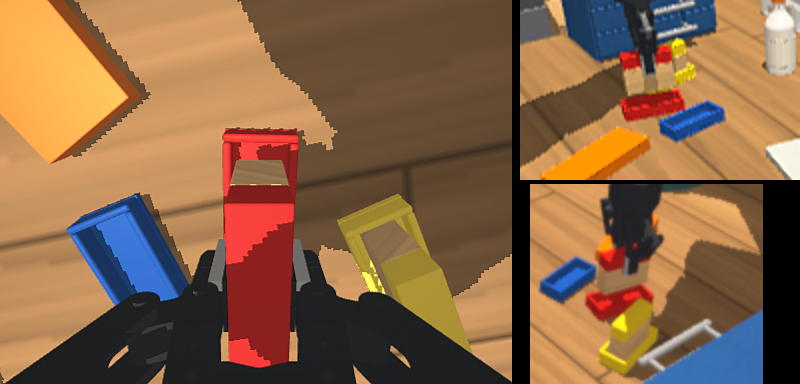

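The spacer is centred over the slot (rim columns 222–298, spacer 229–294), with the yellow spacer nearby on the right. I lower it and open only partly.

Emit:
send_rows(commands=[0, 0, 0.01, 0, -1, 0, 0, 0.02, 0, -1, 0, 0, 0.028, 0, -1, 0, 0, 0.033, 0, -1, 0, 0, 0.0365, 0, -1, 0, 0, 0.0365, 0, -1, 0, 0, 0.0365, 0, -1])

```text
clock: 6.9
tool_pos: [0.4215, 0.314, 0.0431]
tool_rot: [[-0.978, 0.21, -0.0], [0.21, 0.978, -0.0], [0.0, -0.0, -1.0]]
wrist_force: [-3.6, -1.4, 10.2]
opening: 0.277
finger_force: 41.5
```

Touchdown felt (10 N). Release, partly open, and rise.

Emit:
send_rows(commands=[0, 0, 0, 0, -0.1, 0, 0, 0, 0, -0.1, 0, 0, 0, 0, -0.1, 0, 0, 0, 0, -0.1, 0, 0, 0, 0, -0.1, 0, 0, -0.02, 0, -0.1, 0, 0, -0.05, 0, -0.1, 0, 0, -0.09, 0, -0.1, 0, 0, -0.13, 0, -0.1, 0, 0, -0.15, 0, -0.1, 0, 0, -0.15, 0, -0.1])

```text
clock: 8.0
tool_pos: [0.4228, 0.3147, 0.1955]
tool_rot: [[-0.978, 0.21, 0.004], [0.21, 0.978, 0.002], [-0.004, 0.003, -1.0]]
wrist_force: [0.3, 1.2, -0.5]
opening: 0.446
finger_force: 0.0
```

```bash
python3 - <<'E'
from h import *
snap('wrist','wrel');w=load('wrel');o=robot.get_obs();print(o['tool_pos'],np.round(o['tool_rot'],3).tolist())
f=w['f'].astype(int); c=proj(w,(.421,.314,.071)).astype(int)
red=(f[:,:,0]>60)&(f[:,:,1]<f[:,:,0]*.42)&(f[:,:,2]<f[:,:,0]*.42)
q,st,cc,m=quad(w,red,tuple(c));print(c,q.tolist(),st)
J=np.array([.5987,-.0578]);a=np.radians(-9.2);v=np.array([np.cos(a),np.sin(a)]);u=np.array([-v[1],v[0]])
R=np.array(o['tool_rot']);p=np.array(o['tool_pos'])
for V,U in ((-.115,-.15),):
    t=np.r_[J+V*v+U*u,.024];print(t,'shift',(R.T@(t-p)).round(4),'turn',77.9-80.8)
E
```

```text
[0.42223748 0.31432892 0.19362245] [[-0.978, 0.21, 0.002], [0.21, 0.978, 0.001], [-0.002, 0.001, -1.0]]
[257 182] [[235.0, 110.0], [282.0, 113.0], [270.0, 227.0], [234.0, 213.0]] [ 234  110   49  118 5112]
[ 0.46119715 -0.1874841   0.024     ] shift [-0.143  -0.4827  0.1692] turn -2.8999999999999915
```

View pics/wrel.png

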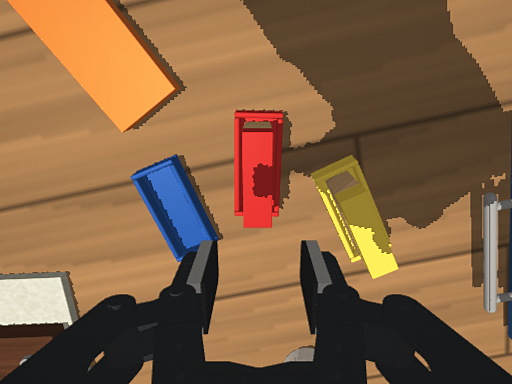

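The spacer stands upright in the red slot. Next, fingers shut, I go to the free side of the loose board, near its outer end.

Emit:
send_rows(commands=[-0.012, -0.04, 0, 0, -1, -0.024, -0.08, 0, 0, -1, -0.036, -0.12, 0, 0, -1, -0.048, -0.16, 0, 0, -1, -0.06, -0.2, 0, 0, -1, -0.072, -0.24, 0, -1, -1, -0.084, -0.28, 0, -2, -1, -0.096, -0.32, 0, -2.9, -1, -0.108, -0.36, 0, -2.9, -1, -0.12, -0.4, 0, -2.9, -1, -0.13, -0.44, 0, -2.9, -1, -0.143, -0.47, 0, -2.9, -1, -0.143, -0.4827, 0, -2.9, -1, -0.143, -0.4827, 0.04, -2.9, -1, -0.143, -0.4827, 0.08, -2.9, -1, -0.143, -0.4827, 0.12, -2.9, -1, -0.143, -0.4827, 0.15, -2.9, -1, -0.143, -0.4827, 0.16, -2.9, -1, -0.143, -0.4827, 0.168, -2.9, -1, -0.143, -0.4827, 0.168, -2.9, -1], grip_force=60)

```text
clock: 10.05
tool_pos: [0.4603, -0.1877, 0.0247]
tool_rot: [[-0.987, 0.16, -0.0], [0.16, 0.987, 0.0], [0.0, 0.0, -1.0]]
wrist_force: [-0.5, 0.6, -0.2]
opening: -0.001
finger_force: 0.0
```

```bash
cat >> h.py <<'E'
J=np.array([.5987,-.0578]);_a=np.radians(-9.2);jv=np.array([np.cos(_a),np.sin(_a)]);ju=np.array([-jv[1],jv[0]])
def jig(p): d=np.array(p[:2])-J; return np.array([d@jv,d@ju]).round(4)
E
python3 - <<'E'
from h import *
snap('wrist','wb1');w=load('wb1');o=robot.get_obs();print(o['tool_pos'],jig(o['tool_pos']),np.round(o['tool_rot'],3).tolist(),o['wrist_force'])
E
```

```text
[ 0.46064906 -0.18794057  0.0253553 ] [-0.1155 -0.1505] [[-0.987, 0.16, 0.0], [0.16, 0.987, -0.0], [-0.001, -0.0, -1.0]] [0.04403446 0.83400984 0.46912293]
```

View pics/wb1.png

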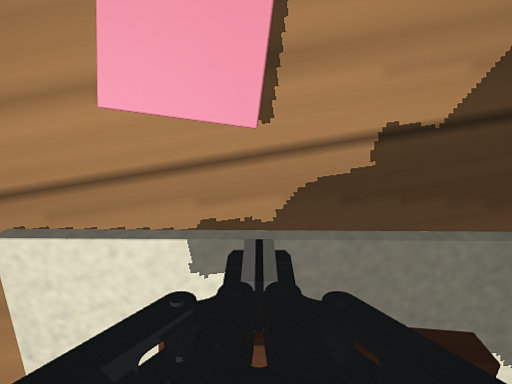

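The fingers are on the jig base beside the board, clear of it and of the pink block. I push toward the fence.

Emit:
send_rows(commands=[-0.006, 0, 0, 0, -1, -0.012, 0, 0, 0, -1, -0.016, 0, 0, 0, -1, -0.02, 0, 0, 0, -1, -0.023, 0, 0, 0, -1, -0.026, 0, 0, 0, -1, -0.028, 0, 0, 0, -1, -0.03, 0, 0, 0, -1, -0.032, 0, 0, 0, -1, -0.034, 0, 0, 0, -1, -0.035, 0, 0, 0, -1, -0.036, 0, 0, 0, -1])

```text
clock: 11.3
tool_pos: [0.4959, -0.1937, 0.0247]
tool_rot: [[-0.987, 0.16, -0.0], [0.16, 0.987, 0.0], [0.0, -0.0, -1.0]]
wrist_force: [-1.2, 0.1, 0.3]
opening: -0.001
finger_force: 0.5
```

Light contact. I continue in small steps.

Emit:
send_rows(commands=[-0.001, 0, 0, 0, -1, -0.002, 0, 0, 0, -1, -0.003, 0, 0, 0, -1, -0.003, 0, 0, 0, -1])

```text
clock: 11.7
tool_pos: [0.499, -0.1942, 0.0248]
tool_rot: [[-0.987, 0.16, 0.0], [0.16, 0.987, -0.0], [-0.0, 0.0, -1.0]]
wrist_force: [-1.1, 0.2, -0.1]
opening: -0.002
finger_force: 0.0
```

Emit:
send_rows(commands=[-0.001, 0, 0, 0, -1, -0.002, 0, 0, 0, -1, -0.002, 0, 0, 0, -1])

```text
clock: 12.0
tool_pos: [0.4999, -0.1941, 0.0247]
tool_rot: [[-0.987, 0.16, -0.002], [0.16, 0.987, 0.001], [0.002, 0.0, -1.0]]
wrist_force: [-5.7, 1.5, 4.3]
opening: -0.002
finger_force: 3.1
```

Emit:
send_rows(commands=[-0.001, 0, 0, 0, -1, -0.002, 0, 0, 0, -1, -0.002, 0, 0, 0, -1])

```text
clock: 12.3
tool_pos: [0.5004, -0.1937, 0.0244]
tool_rot: [[-0.987, 0.16, -0.004], [0.16, 0.987, 0.002], [0.005, 0.001, -1.0]]
wrist_force: [-14.4, 3.9, 9.4]
opening: -0.001
finger_force: 7.2
```

Seated against the fence: 15 N, with the finger at 75 mm from the fence line as expected. I back off and go round to the outer end.

Emit:
send_rows(commands=[0.01, 0, 0, 0, -1, 0.02, 0, 0, 0, -1, 0.02, 0, -0.03, 0, -1, 0.02, 0, -0.06, 0, -1, 0, -0.03, -0.06, 0, -1, -0.02, -0.06, -0.06, 0, -1, -0.041, -0.085, -0.06, 0, -1, -0.041, -0.085, -0.06, 0, -1, -0.041, -0.085, -0.03, 0, -1, -0.041, -0.085, -0.005, 0, -1, -0.041, -0.085, 0, 0, -1, -0.041, -0.085, 0, 0, -1, -0.041, -0.085, 0, 0, -1])

```text
clock: 13.6
tool_pos: [0.53, -0.2854, 0.026]
tool_rot: [[-0.987, 0.16, 0.001], [0.16, 0.987, -0.001], [-0.001, -0.001, -1.0]]
wrist_force: [-0.6, 0.9, -0.2]
opening: -0.001
finger_force: 0.0
```

```bash
python3 - <<'E'
from h import *
o=robot.get_obs();print(o['tool_pos'],jig(o['tool_pos']),o['wrist_force'])
snap('scene','s2');snap('side','i2')
i=load('i2');s=load('s2')
for n,d in(('scene',s),('side',i)):
  f=d['f'].astype(int);dark=(f.sum(2)<330)&(f[:,:,0]-f[:,:,2]>20)&(f[:,:,0]<130)&(f[:,:,1]<f[:,:,0]*.75)
  c=proj(d,np.r_[J-.032*jv-.12*ju,.034]).astype(int);q,st,cc,m=quad(d,dark,tuple(c),6);print(n,c,q.tolist(),[jig(plane(d,p,.034)).tolist() for p in q])
E
```

```text
[ 0.53004466 -0.28542473  0.02598288] [-0.0314 -0.2357] [-0.55768139  0.85059115 -0.17627518]
scene [230 182] [[248.0, 197.0], [234.0, 200.0], [215.0, 176.0], [230.0, 172.0], [248.0, 192.0]] [[-0.0479, -0.011], [-0.0016, -0.0145], [-0.0011, -0.185], [-0.0578, -0.188], [-0.0601, -0.0385]]
side [298 219] [[273.0, 209.0], [293.0, 203.0], [312.0, 221.0], [319.0, 240.0], [304.0, 246.0], [274.0, 214.0]] [[-0.067, -0.0442], [-0.0036, -0.0436], [-0.0048, -0.1399], [-0.0334, -0.213], [-0.0773, -0.2155], [-0.0761, -0.0665]]
```

The side view puts the board's mating end at about u = -44 mm and its edge along the fence. I push it toward the fixed board.

Emit:
send_rows(commands=[0, 0.006, 0, 0, -1, 0, 0.012, 0, 0, -1, 0, 0.016, 0, 0, -1, 0, 0.02, 0, 0, -1, 0, 0.024, 0, 0, -1, 0, 0.028, 0, 0, -1, 0, 0.032, 0, 0, -1, 0, 0.036, 0, 0, -1, 0, 0.04, 0, 0, -1, 0, 0.044, 0, 0, -1, 0, 0.047, 0, 0, -1, 0, 0.05, 0, 0, -1, 0, 0.052, 0, 0, -1, 0, 0.053, 0, 0, -1])

```text
clock: 15.1
tool_pos: [0.5382, -0.2327, 0.0248]
tool_rot: [[-0.987, 0.16, 0.0], [0.16, 0.987, -0.0], [-0.0, -0.0, -1.0]]
wrist_force: [0.2, -1.2, 0.2]
opening: -0.006
finger_force: 0.6
```

Emit:
send_rows(commands=[0, 0.001, 0, 0, -1, 0, 0.002, 0, 0, -1, 0, 0.003, 0, 0, -1, 0, 0.003, 0, 0, -1])

```text
clock: 15.5
tool_pos: [0.5386, -0.2298, 0.0248]
tool_rot: [[-0.987, 0.16, 0.0], [0.16, 0.987, 0.0], [0.0, 0.0, -1.0]]
wrist_force: [-0.2, -1.4, -0.6]
opening: 0.001
finger_force: 0.2
```

Emit:
send_rows(commands=[0, 0.001, 0, 0, -1, 0, 0.002, 0, 0, -1, 0, 0.002, 0, 0, -1])

```text
clock: 15.8
tool_pos: [0.539, -0.2278, 0.0248]
tool_rot: [[-0.987, 0.16, -0.0], [0.16, 0.987, 0.0], [0.0, 0.0, -1.0]]
wrist_force: [0.4, -0.8, -0.2]
opening: -0.003
finger_force: 0.2
```

Emit:
send_rows(commands=[0, 0.001, 0, 0, -1, 0, 0.002, 0, 0, -1, 0, 0.002, 0, 0, -1])

```text
clock: 16.1
tool_pos: [0.5393, -0.2259, 0.0248]
tool_rot: [[-0.987, 0.16, 0.0], [0.16, 0.987, 0.0], [-0.0, 0.0, -1.0]]
wrist_force: [-0.0, -0.7, 0.4]
opening: 0.001
finger_force: 0.2
```

Emit:
send_rows(commands=[0, 0.001, 0, 0, -1, 0, 0.002, 0, 0, -1, 0, 0.002, 0, 0, -1])

```text
clock: 16.4
tool_pos: [0.5395, -0.2245, 0.0248]
tool_rot: [[-0.987, 0.16, -0.0], [0.16, 0.987, -0.001], [0.0, -0.001, -1.0]]
wrist_force: [-2.8, -5.2, -0.4]
opening: -0.0
finger_force: 2.8
```

Emit:
send_rows(commands=[0, 0.001, 0, 0, -1, 0, 0.002, 0, 0, -1, 0, 0.002, 0, 0, -1])

```text
clock: 16.7
tool_pos: [0.5396, -0.2242, 0.025]
tool_rot: [[-0.987, 0.161, -0.001], [0.161, 0.987, -0.005], [0.0, -0.005, -1.0]]
wrist_force: [-5.8, -17.1, -0.7]
opening: -0.001
finger_force: 8.7
```

Butted home at 18 N, at the expected u. Then a light check push to the fence at mid-board.

Emit:
send_rows(commands=[0, -0.008, 0, 0, -1, 0, -0.015, 0, 0, -1, 0, -0.015, -0.03, 0, -1, 0, -0.015, -0.055, 0, -1, 0.035, 0.015, -0.055, 0, -1, 0.064, 0.05, -0.055, 0, -1, 0.064, 0.0915, -0.055, 0, -1, 0.064, 0.0915, -0.055, 0, -1, 0.064, 0.0915, -0.03, 0, -1, 0.064, 0.0915, -0.005, 0, -1, 0.064, 0.0915, 0, 0, -1, 0.064, 0.0915, 0, 0, -1, 0.06, 0.0915, 0, 0, -1, 0.056, 0.0915, 0, 0, -1, 0.052, 0.0915, 0, 0, -1, 0.049, 0.0915, 0, 0, -1, 0.047, 0.0915, 0, 0, -1, 0.046, 0.0915, 0, 0, -1, 0.046, 0.0915, 0, 0, -1])

```text
clock: 18.6
tool_pos: [0.5092, -0.1244, 0.0248]
tool_rot: [[-0.987, 0.16, -0.0], [0.16, 0.987, 0.0], [0.0, 0.0, -1.0]]
wrist_force: [0.1, 0.7, 0.1]
opening: 0.001
finger_force: 0.0
```

Emit:
send_rows(commands=[-0.001, 0, 0, 0, -1, -0.002, 0, 0, 0, -1, -0.002, 0, 0, 0, -1])

```text
clock: 18.9
tool_pos: [0.5112, -0.1247, 0.0248]
tool_rot: [[-0.987, 0.16, 0.0], [0.16, 0.987, -0.0], [-0.0, -0.0, -1.0]]
wrist_force: [-0.3, 0.0, -0.5]
opening: -0.001
finger_force: 0.0
```

```bash
python3 - <<'E'
from h import *
o=robot.get_obs();print(o['tool_pos'],jig(o['tool_pos']),o['wrist_force'])
E
```

```text
[ 0.51117892 -0.12473497  0.02475079] [-0.0757 -0.0801] [-0.3489708   0.03886512 -0.45484812]
```

Emit:
send_rows(commands=[-0.001, 0, 0, 0, -1, -0.001, 0, 0, 0, -1])

```text
clock: 19.1
tool_pos: [0.5118, -0.1248, 0.0247]
tool_rot: [[-0.987, 0.16, -0.001], [0.16, 0.987, 0.0], [0.001, 0.0, -1.0]]
wrist_force: [-2.4, 1.1, 2.0]
opening: -0.002
finger_force: 1.1
```

Emit:
send_rows(commands=[-0.001, 0, 0, 0, -1, -0.001, 0, 0, 0, -1])

```text
clock: 19.3
tool_pos: [0.5122, -0.1247, 0.0246]
tool_rot: [[-0.987, 0.16, -0.002], [0.16, 0.987, 0.0], [0.002, 0.0, -1.0]]
wrist_force: [-6.0, 0.3, 3.8]
opening: 0.002
finger_force: 3.1
```

Emit:
send_rows(commands=[-0.001, 0, 0, 0, -1, -0.001, 0, 0, 0, -1])

```text
clock: 19.5
tool_pos: [0.5122, -0.1247, 0.0245]
tool_rot: [[-0.987, 0.16, -0.003], [0.16, 0.987, 0.001], [0.004, 0.0, -1.0]]
wrist_force: [-11.6, 1.9, 8.4]
opening: -0.002
finger_force: 5.7
```

Solid contact at the fence. One last end push to confirm the butt.

Emit:
send_rows(commands=[0.01, 0, 0, 0, -1, 0.02, 0, 0, 0, -1, 0.02, 0, -0.03, 0, -1, 0.02, 0, -0.055, 0, -1, 0.01, -0.04, -0.055, 0, -1, -0.01, -0.08, -0.055, 0, -1, -0.041, -0.115, -0.055, 0, -1, -0.041, -0.115, -0.055, 0, -1, -0.041, -0.115, -0.055, 0, -1, -0.041, -0.115, -0.03, 0, -1, -0.041, -0.115, -0.005, 0, -1, -0.041, -0.115, 0, 0, -1, -0.041, -0.115, 0, 0, -1, -0.041, -0.11, 0, 0, -1, -0.041, -0.105, 0, 0, -1, -0.041, -0.1, 0, 0, -1, -0.041, -0.098, 0, 0, -1, -0.041, -0.096, 0, 0, -1, -0.041, -0.095, 0, 0, -1, -0.041, -0.095, 0, 0, -1])

```text
clock: 21.5
tool_pos: [0.5394, -0.2255, 0.0248]
tool_rot: [[-0.987, 0.16, -0.0], [0.16, 0.987, -0.0], [0.0, -0.0, -1.0]]
wrist_force: [0.4, 0.2, 0.4]
opening: -0.003
finger_force: 0.0
```

Emit:
send_rows(commands=[0, 0.001, 0, 0, -1, 0, 0.002, 0, 0, -1, 0, 0.002, 0, 0, -1])

```text
clock: 21.8
tool_pos: [0.5396, -0.2244, 0.0248]
tool_rot: [[-0.987, 0.161, -0.0], [0.161, 0.987, -0.002], [0.0, -0.002, -1.0]]
wrist_force: [-2.0, -6.0, -0.7]
opening: 0.006
finger_force: 3.1
```

Emit:
send_rows(commands=[0, 0.001, 0, 0, -1, 0, 0.001, 0, 0, -1])

```text
clock: 22.0
tool_pos: [0.5396, -0.2243, 0.0249]
tool_rot: [[-0.987, 0.161, -0.001], [0.161, 0.987, -0.004], [0.0, -0.004, -1.0]]
wrist_force: [-3.5, -11.0, -0.9]
opening: 0.001
finger_force: 6.1
```

Same stop position, so it is home. I push one more mm to be firm, then retreat and look.

Emit:
send_rows(commands=[0, 0.001, 0, 0, -1, 0, 0.001, 0, 0, -1])

```text
clock: 22.2
tool_pos: [0.5396, -0.2241, 0.025]
tool_rot: [[-0.987, 0.162, -0.001], [0.162, 0.987, -0.005], [0.0, -0.005, -1.0]]
wrist_force: [-5.0, -18.0, -2.3]
opening: 0.0
finger_force: 9.1
```

Emit:
send_rows(commands=[0, -0.008, 0, 0, -1, 0, -0.016, 0, 0, -1, 0, -0.02, 0, 0, -1, 0, -0.02, -0.03, 0, -1, 0, -0.02, -0.07, 0, -1, 0, 0.02, -0.11, 0, -1, 0, 0.06, -0.15, 0, -1, 0, 0.1, -0.19, 0, -1, 0, 0.13, -0.2, 0, -1, 0, 0.13, -0.2, 0, -1, 0, 0.13, -0.2, 0, -1, 0, 0.13, -0.2, 0, -1])

```text
clock: 23.4
tool_pos: [0.5604, -0.0939, 0.2239]
tool_rot: [[-0.987, 0.16, -0.001], [0.16, 0.987, 0.0], [0.001, 0.0, -1.0]]
wrist_force: [0.1, -0.4, -0.2]
opening: -0.0
finger_force: 0.0
```

```bash
python3 - <<'E'
from h import *
snap('wrist','wf');snap('scene','sf');snap('side','if')
w=load('wf')['f'];s=load('if')['f'][120:210,110:250];c=load('sf')['f'][180:300,310:450]
out=np.zeros((384,800,3),np.uint8);out[:,:512]=w;out[:180,520:800]=cv2.resize(s,(280,180));out[184:384,530:763]=cv2.resize(c,(233,200))
cv2.imwrite('pics/fin.png',out[:,:,::-1])
E
```

```text
(no output)
```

View pics/fin.png

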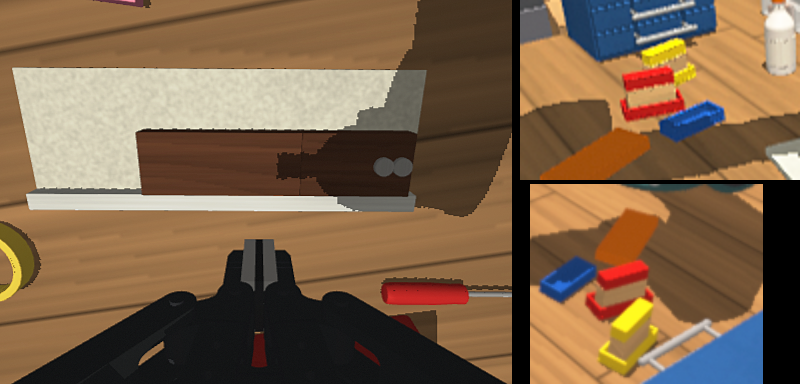

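The board is flush along the fence and butted, with only a hairline joint at (302,160). The red spacer stands in the red slot, and everything else in view looks undisturbed.

```bash
python3 -c "
from station import robot
print(robot.close_job())"
```

```text
the job is handed in; nothing more can be done
None
```

The job is handed in at about 23.5 s: the red-capped spacer stands upright in its red slot, and the dark board sits tight along the fence, butted home against the fixed board at about 18 N.

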